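# Free the feed roller of a tape cutter and show it to the inspection camera

### The arm

A 7-joint arm with a two-finger parallel gripper is mounted at the origin on the work surface. World frame = base frame: x ahead of the robot, y to its left, z up, the work surface at z = 0. Lengths are in m, angles in rad, forces in N, time in s.
With the tool pointing down it reaches from about 0.4 to 0.875 m from the base axis. Payload 19.3 kg.
Tool frame: the origin (TCP) lies on the centre line of the jaws, within the pads' length; the fingertips stand 14 mm ahead of it and the grasp point (between the pads) lies 5 mm behind it; z points along the fingers, y is the line along which they close (so a half turn about z gives the same grasp; the last joint's range is limited). The gripper opens to 85 mm and grips with 20 to 120 N. Pads are 22 mm wide; open, the fingers measure 114 mm over their backs; the gripper's body (76 mm by 85 mm) begins 54 mm behind the grasp point. The pads swing forward as they close: fully open they stand 13 mm farther back than shut.
Start: joints at [1.108, 0.521, -0.036, 1.599, 0.021, 1.021, -0.113], TCP at [0.239, -0.577, 0.245] pointing down, gripper open.
Joint ranges: [-2.91, 2.91], [-0.3, 2.13], [-1.5, 1.42], [0.17, 2.43], [-1.26, 4.41], [0.16, 1.93], [-2.52, 2.52]. Speed limits (rad/s): [1.89, 1.89, 2.39, 2.39, 3.01, 3.01, 3.01].

### API

Orientations are given as [roll, pitch, yaw] about the fixed x, y, z axes, in that order (R = Rz(yaw) Ry(pitch) Rx(roll)).
In Python, from workcell import bot, grab_frame, regions_of gives the robot as it stands. The module is installed in compiled form; this text tells all that it offers.
- The arm moves only by the tool play_rows, never from a script. Its argument "plan" is a list of rows, each a list of 3 entries, a list of its own where there are three numbers: the shift along the tool's x, y, z in units of 2.5 cm (1.0 is 2.5 cm), then the turn, a rotation vector about the tool's x, y, z in units of 0.15 rad (1.0 is 0.15 rad), then the closure, from -1 (fully open) to 1 (shut). In form: [[[tx, ty, tz], [rx, ry, rz], jaw], ...]. A call has 1 to 20 rows; each row shifts and turns the commanded pose from where the row before left it, along the tool's axes as they then stand; what a row does not reach is not made up. A row lasts 1/8 s, in which the tool goes at most 62.5 mm and 10.7 degrees, less where a joint would pass 70% of its speed; a pose out of reach is approached as far as the arm can. A call with a number of a shift or a turn outside -1 to 1 is refused whole. A call with a gripper value outside its range is refused whole. The fingers move at their own pace and stop on an object; "newtons" is the grip in N (left out, the last holds). Time passes only in rows, so rows that do not move let the fingers close. It gives the time, the measured TCP pose, the force, the opening and the grip force at its end, in the units of the state.
- bot.observe(): the state, without advancing time (a new reading comes with each control period).
- grab_frame(name): name is "side" or "top"; returns a dict with "pixels" (400x640x3 uint8, red, green, blue), "depth" (400x640 float32, m along the optical axis (not along the pixel's ray), 0 where there is no reading), "camera_matrix" (3x3 intrinsics, pixels), "R" (3x3) and "t" (3): a world point X has camera coordinates R X + t. Camera axes: x right, y down, z forward; pixel columns grow to the right and rows downward; lengths in m; the calibration is good to about 2 mm. A picture is of the moment at which its call begins.
- bot.job_done(): hands the job in; it is judged then, once.
Trained networks look in the newest picture that a camera, given by its name, has taken for a name from the list of things; names that differ only in an ending like _2 or _b are one class to them, and where a whole thing is asked for, a point or a joint stands for the part that bears it (a point fixed in the world has none). Each returns a list of dicts, best first, with "p" (0 to 1); they miss things now and then, are a little off and sometimes report something else, mostly with a low value. They report only what shows in the picture. A call takes as long as a camera call. They do not tell look-alikes from the thing itself.
- regions_of(thing, camera): "mask" (400x640 bool, what is visible of it) and "box" ([left, top, right, bottom] in pixels, round what is visible of it).
The state is a dict: "clock": time; "qpos": joint angles; "qd": joint speeds; "joint_efforts": joint torques, N m; "position": TCP position; "tool_rot": TCP orientation; "force": force on the tool from outside, world axes, zero at the start; "moment": the same for the moment, N m; "grip_width": finger opening in m; "finger_force": force on a finger pad.
Only numpy, scipy, OpenCV 4.12 (cv2) and the standard library are available. Lean on these libraries where they do the work, as an engineer would, in place of code of your own. Each camera call takes 0.05 s, during which the arm holds its last target. There are 200 camera calls.

### The job

On the tape cutter's deck, turn the black pressure dial until its pointer stands at the zero mark, which frees the feed roller; then lift the roller out of its two forks and hold it up still in front of the slanted, upward-looking inspection camera: the middle of its rubber sleeve 100 mm straight out from the lens centre, the roller parallel to the slanted lens face and running along the slope, with its gear end at the lower side. Finish while holding it there, with the dial still at zero, and leave the other things on the bench where they are.

Things in the scene. Friction and masses are not known exactly. Their poses are not given: they have to be found in the camera images.
- cutter: Fixed white tape cutter, 330 (x -160 to 170) by 200 mm, origin under it on the bench, z up, slanted panel at its front (-x). Flat deck at z 100. On it: the dial, axis at x -60, y 0; two aluminium forks at x 55, y -49 and 49 (10 mm thick, 30 along x, tops at z 144, slots 11 wide, open upwards) carrying the roller; low cutter head, x 135 to 165, top z 136. All in mm.
- dial_grip (a point): On the dial's upright axis, 38 mm above the deck, where to grip it: black knob 44 mm across with a bar 44 long, 14 wide, 14 to 46 mm above the deck. x runs along the bar; the pointer (white nose and line) is at its -x end. Round it a white scale, 84 mm across; the zero mark is the long thick one on the cutter's -x side. At zero this x is parallel to the cutter's x.
- dial (a joint): Dial angle, rad: 0 with the pointer at the zero mark, positive clockwise seen from above. Turns freely from -1.6 to 1.6 with light friction (0.03 N m), no stop at zero, stays where left. Starts 0.5 to 1.3.
- roller: Loose feed roller, about 0.22 kg, level in the forks. Origin: middle of its black rubber sleeve; y is its axis, parallel to the cutter's y in the forks; it may be spun about it. Sleeve 28 mm thick, y -40 to 40; steel shaft 8 mm thick, y -70 to 66; steel gear 31 mm across, 10 thick, at y -63, outside the fork. Axis 36 mm above the deck, up to 4 mm play along it. Lifts straight up.
- roller_gear (a point): Middle of the roller's gear, on the roller's axis, 63 mm from the middle of the sleeve.
- camera_head: Fixed inspection camera's head: black drum 72 mm across, lens in a white ring light on its slanted top, on a stand (foot 130 by 140 mm). Origin: centre of the lens face, 90 mm above the bench. z points out of the lens, 0.4 rad from vertical; y runs up the slope of the face (-y side is lower); x is level. Wanted: sleeve middle at (0, 0, 100 mm), roller along y, gear towards -y.
- bin: Bystander: open blue bin, 90 x 180 x 70 mm, origin under its centre. Leave alone.
- pot: Bystander: yellow pot, 80 mm across, 80 mm tall, origin under its centre. Leave alone.
- jar: Bystander: closed glass grease jar with a white cap, 50 mm across, 80 mm tall, origin under its centre. Leave alone.
- carton: Bystander: small cardboard carton 110 x 80 x 60 mm, origin under its centre. Leave alone.
Not all that is in view belongs to the job. There is more than one size of the roller; the job needs the middle-sized. Of the things that look like the part that bears camera_head, take the one that is farthest to the robot's right at the start.

How it is judged:
By the outcome, as a careful person would: the job done as asked, in the order asked, and still so for the second after the job is handed in, while the arm keeps its last pose, push and grip.
It also fails if it takes over 51 s, if anything falls off the work surface, if the arm or the gripper's body presses on something with over 40 N, if the wrist force passes 120 N, or if a joint passes its speed limit or range.

## Working session

There is one attempt and no reset: what is moved stays moved. The work goes in short steps, Python scripts to look and compute and a tool call to move; the robot and the scene stay as the last step left them, time stands still between calls to the robot, and variables do not carry over. Pictures are saved under pics/ and viewed, at most 10 in all, crops included, and the job is handed in when it is done.

Besides the shell and the picture viewer there is one more tool, called after ">>>" as name([rows], argument=value, ...), one row to a line, values as JSON. play_rows: Moves the arm, as the interface text tells. Its arguments: {"type":"object","properties":{"plan":{"type":"array"},"newtons":{"type":"number"}},"required":["plan"]}

```bash
mkdir -p pics
cat > h.py <<'E'
import numpy as np, cv2
from workcell import bot, grab_frame, regions_of
from scipy.spatial.transform import Rotation as Ro
def cloud(f):
    K=f["camera_matrix"];d=f["depth"];v,u=np.mgrid[:400,:640]
    P=np.stack([(u-K[0,2])/K[0,0]*d,(v-K[1,2])/K[1,1]*d,d],-1)
    return (P-f["t"])@f["R"]   # R^T(P-t)
def save(n,im): cv2.imwrite("pics/"+n+".png",im[...,::-1])
E
python3 - <<'E'
from h import *
print(bot.observe())
for c in("side","top"):
    f=grab_frame(c);save(c+"0",f["pixels"]);P=cloud(f)
    np.savez(c+"0.npz",**f)
    print(c,-f["R"].T@f["t"],f["R"][2],f["camera_matrix"][0,0])
    for n in("cutter","dial_grip","roller","roller_gear","camera_head","bin","pot","jar","carton"):
        for r in regions_of(n,c):
            m=r["mask"]&(f["depth"]>0)
            print(n,round(r["p"],2),r["box"],m.sum(),np.round(np.median(P[m],0),3) if m.any() else "",np.round(np.percentile(P[m],98,0),3) if m.any() else "")
E
```

```text
{'clock': 0.0, 'qpos': array([ 1.10780275,  0.5220135 , -0.03630644,  1.59995658,  0.02120271,
        1.02109851, -0.11279974]), 'qd': array([-0.00069525, -0.00033622,  0.00135923,  0.00146878, -0.00054538,
       -0.00129919, -0.00015476]), 'joint_efforts': array([ 4.41502125e-04, -9.27113628e+01,  1.97996669e+00, -3.69947147e+01,
        1.77456747e-02,  8.00654234e-03, -4.12604027e-05]), 'position': array([ 0.23907526, -0.57714607,  0.24474469]), 'tool_rot': array([-3.14050537e+00,  8.93038954e-05,  3.92766231e-01]), 'force': array([-0.60151104, -0.60777023,  0.32831157]), 'moment': array([ 0.02437255, -0.0332856 ,  0.00117336]), 'finger_force': 0.0, 'grip_width': 0.08581201270811037}
side [0.2405924  0.83430584 0.7438544 ] [ 0.3229568  -0.75767528 -0.56712175] 384.2137388553725
cutter 0.69 [247.4, 205.7, 394.5, 309.0] 10191 [0.528 0.223 0.097] [0.691 0.28  0.133]
dial_grip 0.82 [341.2, 225.7, 356.6, 249.3] 293 [0.478 0.167 0.123] [0.499 0.177 0.146]
roller 0.84 [259.2, 183.1, 307.9, 214.0] 625 [ 0.779 -0.065  0.026] [0.83  0.113 0.128]
roller 0.45 [208.1, 251.5, 240.3, 265.0] 17
[... 1733 characters left out ...]
023]
roller_gear 0.52 [247.6, 187.3, 291.2, 194.5] 310 [0.596 0.158 0.147] [0.612 0.214 0.155]
camera_head 0.7 [369.6, 199.4, 398.8, 223.8] 549 [ 0.555 -0.182  0.088] [ 0.587 -0.144  0.103]
bin 0.71 [234.3, 151.6, 306.9, 265.4] 7051 [0.54  0.16  0.101] [0.702 0.265 0.141]
bin 0.63 [452.0, 183.0, 521.4, 220.7] 1860 [ 0.592 -0.524  0.007] [ 0.635 -0.424  0.073]
pot 0.58 [235.6, 152.5, 310.3, 266.0] 6995 [0.54  0.16  0.101] [0.701 0.265 0.141]
pot 0.47 [252.1, 184.3, 288.5, 199.2] 312 [0.597 0.161 0.147] [0.613 0.207 0.155]
jar 0.71 [464.9, 250.9, 493.1, 266.1] 302 [ 0.411 -0.474  0.076] [ 0.433 -0.46   0.085]
carton 0.67 [151.3, 181.9, 187.9, 217.1] 1083 [0.574 0.491 0.06 ] [0.626 0.536 0.066]
```

Run:
```python
from h import *
s=np.load("side0.npz");t=np.load("top0.npz")
a=cv2.resize(t["pixels"][110:280,220:440],None,fx=3.6,fy=3.6,interpolation=cv2.INTER_CUBIC)[:600]
b=cv2.resize(s["pixels"][150:330,200:440],None,fx=3.3,fy=3.3,interpolation=cv2.INTER_CUBIC)
save("tc",a[:600,:800]);save("sc",b[:600,:800])
```

```text
(no output)
```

View pics/tc.png

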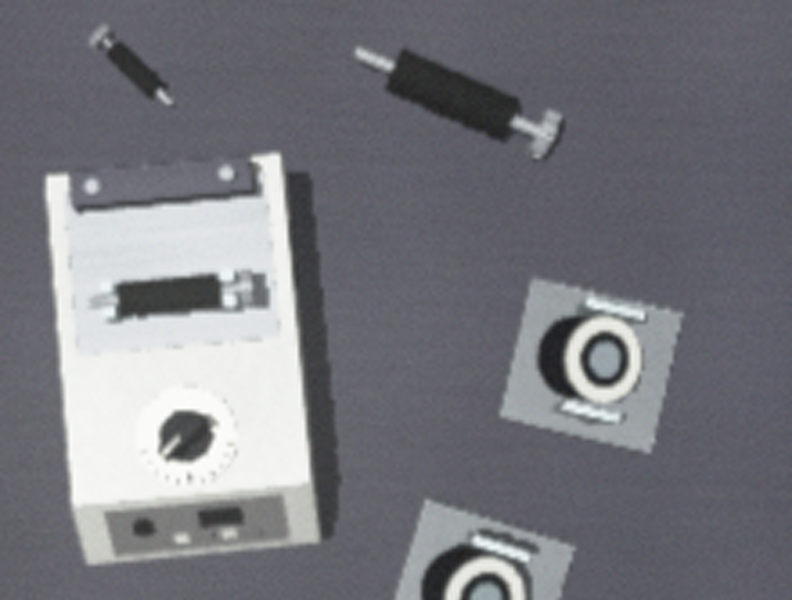

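View pics/sc.png

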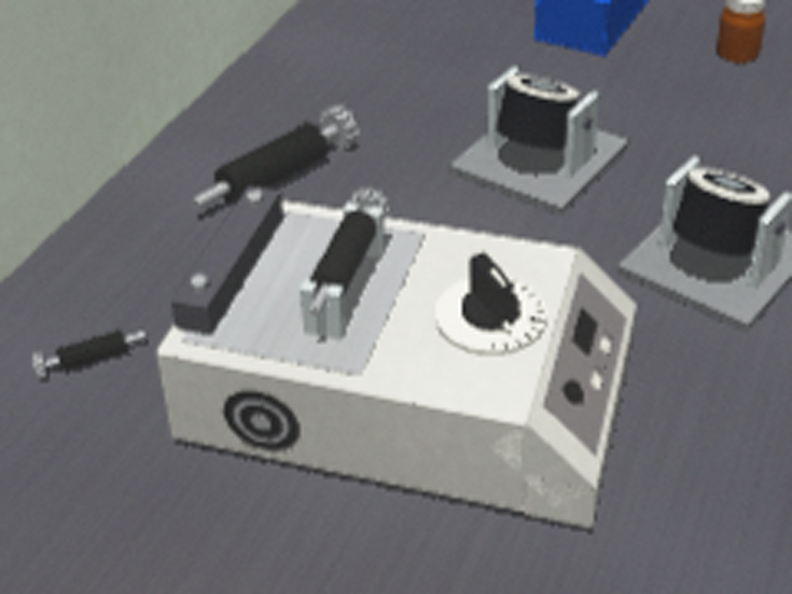

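Run:
```python
from h import *
from scipy.optimize import least_squares
for c in("side","top"):
    f=dict(np.load(c+"0.npz"));P=cloud(f);I=f["pixels"].astype(int);ok=f["depth"]>0
    g=I.max(-1)
    near=ok&(abs(P[...,0]-.53)<.25)&(abs(P[...,1]-.16)<.18)
    D=P[near&(abs(P[...,2]-.1)<.006)]
    r=cv2.minAreaRect(D[:,:2].astype(np.float32)*1000);print(c,"deck z",np.median(D[:,2]),r)
    # dial bar
    m=ok&(np.hypot(P[...,0]-.479,P[...,1]-.158)<.045)&(P[...,2]>.122)
    B=P[m];w,v=np.linalg.eigh(np.cov(B[:,:2].T));a=v[:,1]*np.sign(-v[0,1])
    r=cv2.minAreaRect(B[:,:2].astype(np.float32)*1000)
    print(" bar n",len(B),B.mean(0),"z98",np.percentile(B[:,2],98),"yaw of pointer axis",np.arctan2(-a[1],-a[0]),w**.5,r)
    # roller sleeve dark
    m=ok&(np.hypot(P[...,0]-.595,P[...,1]-.16)<.055)&(P[...,2]>.125)&(g<75)
    S=P[m];w,v=np.linalg.eigh(np.cov(S[:,:2].T));a=v[:,1]*np.sign(v[1,1])
    q=(S[:,:2]-S[:,:2].mean(0))@a
    print(" sleeve n",len(S),S.mean(0),"z max",np.percentile(S[:,2],98),"axis",a,"ext",np.percentile(q,[1,99]),"mid",S[:,:2].mean(0)+a*np.mean(np.percentile(q,[1,99])))
    fit=lambda p:np.linalg.norm(np.cross(S-np.array([p[0],.16,p[2]]),np.array([p[1],1,0])/np.hypot(p[1],1)),axis=1)-.014
    s=least_squares(fit,[.595,0.05,.136],loss="soft_l1",f_scale=.002);print(" cyl x@y.16,slope,z",s.x,s.cost)
    # ring light: white on head
    for cx,cy in((.56,-.18),(.36,-.08)):
        m=ok&(np.hypot(P[...,0]-cx,P[...,1]-cy)<.065)&(P[...,2]>.06)&(g>150)
        W=P[m]
        m2=ok&(np.hypot(P[...,0]-cx,P[...,1]-cy)<.065)&(P[...,2]>.06)
        if len(W)>10: print(" head",cx,len(W),W.mean(0),W.min(0),W.max(0),"sat std",np.median(I[m],0))
```

```text
side deck z 0.09869685647881438 ((565.7477416992188, 167.2808074951172), (287.1817321777344, 203.96292114257812), 6.82426118850708)
 bar n 151 [0.47740421 0.16261048 0.13781589] z98 0.1461241270070569 yaw of pointer axis -0.6595821943428433 [0.00453278 0.0135409 ] ((480.2638854980469, 158.0561981201172), (15.201569557189941, 45.93390655517578), 50.24778747558594)
 sleeve n 248 [0.59037423 0.17395281 0.14401629] z max 0.14906988367611138 axis [-0.09209393  0.99575032] ext [-0.04178981  0.03599642] mid [0.59064099 0.17106842]
 cyl x@y.16,slope,z [ 0.59603912 -0.12587084  0.13353054] 0.00016769244351570452
 head 0.56 91 [ 0.54986715 -0.18330735  0.08820023] [ 0.50258316 -0.21980749  0.07328579] [ 0.60583658 -0.15659058  0.10306292] sat std [194. 197. 192.]
 head 0.36 141 [ 0.3494857  -0.08948855  0.08798268] [ 0.30059752 -0.13127361  0.07471039] [ 0.40205854 -0.05738725  0.10245178] sat std [206. 208. 205.]
top deck z 0.10050548230434334 ((564.5442504882812, 164.99806213378906), (292.3707275390625, 200.37611389160156), 6.939826965332031)
 bar n 81 [0.48178898 0.15376263 0.14431553] z98 0.15125810557685335 yaw of pointer axis -0.7096081521418174 [0.00426978 0.01292187] ((482.2980651855469, 154.17977905273438), (13.633756637573242, 42.275089263916016), 50.24393844604492)
 sleeve n 213 [0.59512663 0.16730251 0.14809135] z max 0.15470517238161155 axis [-0.12098439  0.99265441] ext [-0.03862003  0.03799712] mid [0.59516431 0.16699334]
 cyl x@y.16,slope,z [ 0.59715925 -0.12479033  0.13595482] 0.00037711138110407545
 head 0.56 373 [ 0.55479198 -0.19212823  0.08874327] [ 0.50204798 -0.22591429  0.06235277] [ 0.60544839 -0.15908942  0.1062451 ] sat std [214. 219. 214.]
 head 0.36 396 [ 0.3507141  -0.09507537  0.08854173] [ 0.29891145 -0.13076931  0.0654964 ] [ 0.40320054 -0.05990715  0.10949046] sat std [215. 220. 215.]
```

```bash
cat >> h.py <<'E'
def rel(p,r,p0=None,r0=None):
    "units from pose 0 to pose 1: shift in tool-0 axes, rotvec in tool-0 axes"
    if p0 is None: s=bot.observe();p0,r0=s["position"],s["tool_rot"]
    A=Ro.from_euler("xyz",r0);B=Ro.from_euler("xyz",r)
    t=A.inv().apply(np.array(p)-p0)/.025;w=(A.inv()*B).as_rotvec()/.15
    print("t",t.round(2),"w",w.round(2));return t,w
E
python3 - <<'E'
from h import *
pi=np.pi;A=[.47,-.27,.245]
rel(A,[pi,0,.393]);rel(A,[pi,0,2.447],A,[pi,0,.393]);rel([.48,.156,.245],[pi,0,2.447],A,[pi,0,2.447])
# head plane: white/grey lens top
for c in("side","top"):
    f=dict(np.load(c+"0.npz"));P=cloud(f);g=f["pixels"].astype(int).max(-1)
    for (cx,cy) in ((.555,-.19),):
        m=(f["depth"]>0)&(np.hypot(P[...,0]-cx,P[...,1]-cy)<.03)&(P[...,2]>.06)
        m=cv2.erode(m.astype(np.uint8),np.ones((3,3)))>0 if c=="top" else m
        W=P[m]
        for k in range(6):
            q=W.mean(0);n=np.linalg.svd(W-q)[2][2];n*=np.sign(n[2]);e=abs((P-q)@n)
            W=P[m&(e<.005)]
        print(c,len(W),m.sum(),q,n,"tilt",np.arccos(n[2]),"az",np.arctan2(n[1],n[0]))
        pl=(f["depth"]>0)&(np.hypot(P[...,0]-cx,P[...,1]-cy)<.05)&(e<.004)
        wh=pl&(g>150);
        B=[np.cross([0,0,1],n)];B[0]/=np.linalg.norm(B[0]);B.append(np.cross(n,B[0]))
        X=(P[wh]-q)@np.array(B).T
        (u,v),r=cv2.minEnclosingCircle(X.astype(np.float32)*1000);print("ring",wh.sum(),u,v,r,q+np.array([u,v])/1000@np.array(B), X.mean(0))
        # foot yaw
        ft=(f["depth"]>0)&(np.hypot(P[...,0]-cx,P[...,1]-cy)<.11)&(abs(P[...,2]-.01)<.03)&(g>105)
        print(" foot",ft.sum(),cv2.minAreaRect(P[ft][:,:2].astype(np.float32)*1000))
E
```

```text
t [ 1.323e+01 -7.830e+00  1.000e-02] w [ 0. -0. -0.]
t [0. 0. 0.] w [  0.     0.   -13.69]
t [10.6  13.35  0.  ] w [0. 0. 0.]
side 53 54 [ 0.55357073 -0.18670298  0.09041346] [-0.08461769 -0.37033433  0.92503639] tilt 0.3896649422714861 az -1.7954300983765121
ring 64 0.895907461643219 -14.295201301574707 47.79092788696289 [ 0.55149858 -0.19979389  0.08498302] [-0.00326488  0.00328517]
 foot 695 ((551.7266235351562, -185.12496948242188), (187.22747802734375, 207.07025146484375), 4.020452976226807)
top 208 214 [ 0.55503976 -0.18970682  0.09206282] [-0.07150067 -0.37680997  0.92352688] tilt 0.39361958502128885 az -1.7583194825756783
ring 273 0.8845365643501282 -12.958967208862305 46.80339813232422 [ 0.55367765 -0.20162986  0.08709262] [ 0.00079207 -0.00351191]
 foot 1491 ((547.7073974609375, -186.08590698242188), (218.4759521484375, 201.92706298828125), 64.83898162841797)
```

>>> play_rows([
  [[0.95,-0.56,0],[0,0,0],-1],
  [[0.95,-0.56,0],[0,0,0],-1],
  [[0.95,-0.56,0],[0,0,0],-1],
  [[0.95,-0.56,0],[0,0,0],-1],
  [[0.95,-0.56,0],[0,0,0],-1],
  [[0.95,-0.56,0],[0,0,0],-1],
  [[0.95,-0.56,0],[0,0,0],-1],
  [[0.95,-0.56,0],[0,0,0],-1],
  [[0.95,-0.56,0],[0,0,0],-1],
  [[0.95,-0.56,0],[0,0,0],-1],
  [[0.95,-0.56,0],[0,0,0],-1],
  [[0.95,-0.56,0],[0,0,0],-1],
  [[0.95,-0.56,0],[0,0,0],-1],
  [[0.95,-0.56,0],[0,0,0],-1],
  [[0,0,0],[0,0,-0.98],-1],
  [[0,0,0],[0,0,-0.98],-1],
  [[0,0,0],[0,0,-0.98],-1],
  [[0,0,0],[0,0,-0.98],-1],
  [[0,0,0],[0,0,-0.98],-1],
  [[0,0,0],[0,0,-0.98],-1],
])

```text
clock: 3.5
position: [0.4714, -0.2691, 0.2454]
tool_rot: [3.141, 0.0, 1.28]
force: [0.1, -0.6, -0.1]
grip_width: 0.0859
finger_force: 0.0
```

>>> play_rows([
  [[0,0,0],[0,0,-0.98],-1],
  [[0,0,0],[0,0,-0.98],-1],
  [[0,0,0],[0,0,-0.98],-1],
  [[0,0,0],[0,0,-0.98],-1],
  [[0,0,0],[0,0,-0.98],-1],
  [[0,0,0],[0,0,-0.98],-1],
  [[0,0,0],[0,0,-0.98],-1],
  [[0,0,0],[0,0,-0.98],-1],
  [[0,0,0],[0,0,0],-1],
])

```text
clock: 4.62
position: [0.4713, -0.2692, 0.2452]
tool_rot: [3.141, -0.0, 2.45]
force: [0.3, -0.0, 0.1]
grip_width: 0.0856
finger_force: 0.0
```

Run:
```python
from h import *
s=bot.observe();print(s["qpos"],s["clock"]);rel([.48,.156,.245],[np.pi,0,2.447])
```

```text
[ 0.85403816  0.44427907 -0.59819273  1.79580159  0.29321061  0.99126653
  1.01746836] 4.625
t [1.058e+01 1.332e+01 1.000e-02] w [ 0.   -0.    0.02]
```

>>> play_rows([
  [[0.76,0.95,0],[0,0,0],-1],
  [[0.76,0.95,0],[0,0,0],-1],
  [[0.76,0.95,0],[0,0,0],-1],
  [[0.76,0.95,0],[0,0,0],-1],
  [[0.76,0.95,0],[0,0,0],-1],
  [[0.76,0.95,0],[0,0,0],-1],
  [[0.76,0.95,0],[0,0,0],-1],
  [[0.76,0.95,0],[0,0,0],-1],
  [[0.76,0.95,0],[0,0,0],-1],
  [[0.76,0.95,0],[0,0,0],-1],
  [[0.76,0.95,0],[0,0,0],-1],
  [[0.76,0.95,0],[0,0,0],-1],
  [[0.76,0.95,0],[0,0,0],-1],
  [[0.7,0.95,0],[0,0,0],-1],
  [[0,0,0.8],[0,0,0],-1],
  [[0,0,0],[0,0,0],-1],
])

```text
clock: 6.62
position: [0.4788, 0.1556, 0.2245]
tool_rot: [-3.14, -0.001, 2.448]
force: [0.2, -0.1, -0.1]
grip_width: 0.0852
finger_force: 0.0
```

Run:
```python
from h import *
s=bot.observe();print(s["qpos"],s["position"]);rel([.48,.156,.134],[np.pi,0,2.447])
f=grab_frame("side");save("s1",cv2.resize(f["pixels"][130:330,240:480],None,fx=3,fy=3))
```

```text
[ 0.11550663  0.43248937 -0.71412589  1.90952166  0.34926484  0.92860275
  0.11084856] [0.4787921  0.1556219  0.22448738]
t [-0.03  0.05  3.62] w [-0.01 -0.01  0.01]
```

View pics/s1.png

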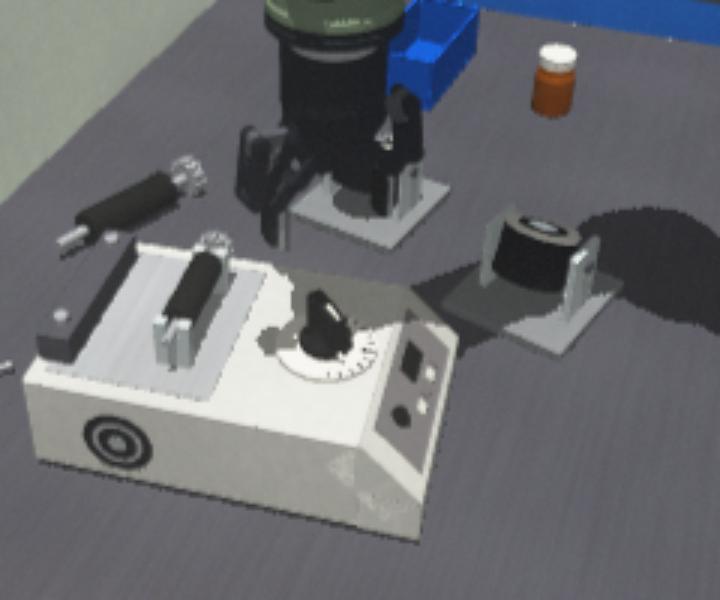

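>>> play_rows([
  [[0,0.05,0.72],[0,0,0],-1],
  [[0,0,0.72],[0,0,0],-1],
  [[0,0,0.72],[0,0,0],-1],
  [[0,0,0.72],[0,0,0],-1],
  [[0,0,0.72],[0,0,0],-1],
  [[0,0,0],[0,0,0],0],
  [[0,0,0],[0,0,0],0.5],
  [[0,0,0],[0,0,0],1],
  [[0,0,0],[0,0,0],1],
  [[0,0,0],[0,0,0],1],
  [[0,0,0],[0,0,0],1],
], newtons=30)

```text
clock: 8.05
position: [0.4798, 0.1558, 0.1358]
tool_rot: [-3.14, 0.001, 2.45]
force: [-6.1, -6.3, 12.7]
grip_width: 0.0133
finger_force: 31.7
```

>>> play_rows([
  [[0,0,0],[0,0,-0.68],1],
  [[0,0,0],[0,0,-0.68],1],
  [[0,0,0],[0,0,-0.68],1],
  [[0,0,0],[0,0,-0.68],1],
  [[0,0,0],[0,0,-0.68],1],
  [[0,0,0],[0,0,-0.68],1],
  [[0,0,0],[0,0,-0.68],1],
  [[0,0,0],[0,0,-0.68],1],
  [[0,0,0],[0,0,0],1],
  [[0,0,0],[0,0,0],1],
])

```text
clock: 9.3
position: [0.4794, 0.1545, 0.1357]
tool_rot: [-3.137, -0.002, -3.018]
force: [-11.8, -14.9, 21.4]
grip_width: 0.0134
finger_force: 33.0
```

>>> play_rows([
  [[0,0,0],[0,0,0],-1],
  [[0,0,0],[0,0,0],-1],
  [[0,0,0],[0,0,0],-1],
  [[0,0,0],[0,0,0],-1],
  [[0,0,-0.9],[0,0,0],-1],
  [[0,0,-0.9],[0,0,0],-1],
  [[0,0,-0.9],[0,0,0],-1],
  [[0,0,-0.9],[0,0,0],-1],
  [[0,0,0],[0,0,0.95],-1],
  [[0,0,0],[0,0,0.95],-1],
  [[0,0,0],[0,0,0.95],-1],
  [[0,0,0],[0,0,0.95],-1],
  [[0,0,0],[0,0,0.95],-1],
  [[0,0,0],[0,0,0.95],-1],
  [[0,0,0],[0,0,0.95],-1],
  [[0,0,0],[0,0,0.95],-1],
  [[0,0,0],[0,0,0.95],-1],
  [[0,0,0],[0,0,0.95],-1],
  [[0,0,0],[0,0,0.95],-1],
  [[0,0,0],[0,0,0],-1],
])

```text
clock: 11.8
position: [0.4801, 0.1569, 0.2253]
tool_rot: [3.141, 0.0, 1.7]
force: [-1.0, 0.3, 0.5]
grip_width: 0.0853
finger_force: 0.0
```

Run:
```python
from h import *
rel([.5955,.169,.134],[np.pi,0,1.694])
f=grab_frame("side");np.savez("side1.npz",**f);P=cloud(f);ok=f["depth"]>0
m=ok&(np.hypot(P[...,0]-.479,P[...,1]-.158)<.045)&(P[...,2]>.122)&(P[...,2]<.155)
B=P[m];print(len(B),cv2.minAreaRect(B[:,:2].astype(np.float32)*1000))
save("s2",cv2.resize(f["pixels"][160:310,240:440],None,fx=4,fy=4,interpolation=cv2.INTER_CUBIC))
```

```text
t [-0.12  4.64  3.65] w [0.   0.   0.04]
185 ((480.07806396484375, 157.2253875732422), (43.247825622558594, 16.72398567199707), 10.006697654724121)
```

View pics/s2.png

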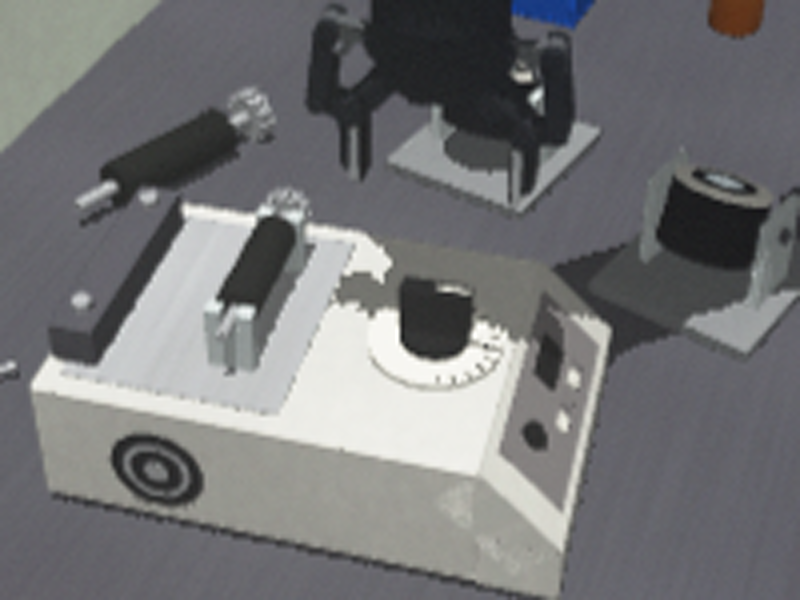

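>>> play_rows([
  [[-0.02,0.93,0],[0,0,0.04],-1],
  [[-0.02,0.93,0],[0,0,0],-1],
  [[-0.02,0.93,0],[0,0,0],-1],
  [[-0.02,0.93,0],[0,0,0],-1],
  [[-0.02,0.93,0],[0,0,0],-1],
  [[0,0,0],[0,0,0],-1],
])

```text
clock: 12.6
position: [0.5966, 0.1685, 0.2247]
tool_rot: [-3.141, -0.001, 1.696]
force: [-0.9, -0.3, -0.4]
grip_width: 0.0855
finger_force: 0.0
```

Run:
```python
from h import *
rel([.5955,.169,.134],[np.pi,0,1.694])
F=[]
for c in("side","top"):
    f=grab_frame(c);np.savez(c+"2.npz",**f);P=cloud(f);ok=f["depth"]>0
    m=ok&(np.hypot(P[...,0]-.479,P[...,1]-.158)<.04)&(P[...,2]>.122)&(P[...,2]<.156)
    B=P[m];print(c,len(B),B.mean(0) if len(B) else 0)
    if len(B)>5:
        w,v=np.linalg.eigh(np.cov(B[:,:2].T));print(cv2.minAreaRect(B[:,:2].astype(np.float32)*1000),"pca",np.arctan(v[1,1]/v[0,1]))
    F.append(f)
a=cv2.resize(F[1]["pixels"][170:280,225:325],None,fx=4,fy=4,interpolation=cv2.INTER_CUBIC);b=cv2.resize(F[0]["pixels"][170:280,260:360],None,fx=4,fy=4,interpolation=cv2.INTER_CUBIC)
save("c2",np.hstack([a,b]))
```

```text
t [ 0.02 -0.04  3.63] w [-0.   -0.    0.01]
side 184 [0.47912919 0.16069344 0.13706238]
((479.5906677246094, 157.67320251464844), (42.604713439941406, 16.40207290649414), 8.1975679397583) pca 0.13131246391510906
top 0 0
```

View pics/c2.png

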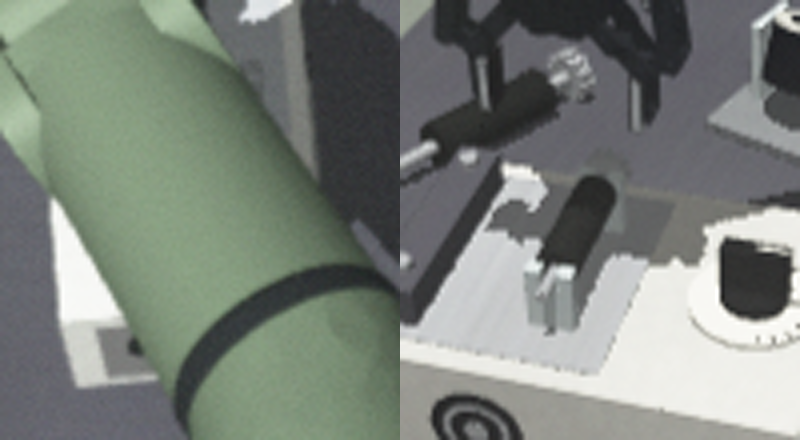

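>>> play_rows([
  [[0.02,-0.04,0.75],[0,0,0],-1],
  [[0,0,0.75],[0,0,0],-1],
  [[0,0,0.75],[0,0,0],-1],
  [[0,0,0.75],[0,0,0],-1],
  [[0,0,0.75],[0,0,0],-1],
  [[0,0,0],[0,0,0],-0.3],
  [[0,0,0],[0,0,0],0.3],
  [[0,0,0],[0,0,0],1],
  [[0,0,0],[0,0,0],1],
  [[0,0,0],[0,0,0],1],
  [[0,0,0],[0,0,0],1],
], newtons=60)

```text
clock: 14.08
position: [0.5952, 0.169, 0.1324]
tool_rot: [3.14, -0.0, 1.693]
force: [-0.9, -0.5, 5.3]
grip_width: 0.026
finger_force: 58.6
```

>>> play_rows([
  [[0,0,-0.2],[0,0,0],1],
  [[0,0,-0.3],[0,0,0],1],
  [[0,0,0],[0,0,0],1],
])

```text
clock: 14.45
position: [0.5951, 0.169, 0.1449]
tool_rot: [3.14, -0.0, 1.693]
force: [0.1, -0.2, -1.8]
grip_width: 0.0261
finger_force: 59.0
```

>>> play_rows([
  [[0,0,-0.9],[0,0,0],1],
  [[0,0,-0.9],[0,0,0],1],
  [[0,0,-0.9],[0,0,0],1],
  [[0,0,-0.9],[0,0,0],1],
  [[0,0,-0.9],[0,0,0],1],
  [[0,0,-0.5],[0,0,0],1],
  [[0,0,0],[0,0,0],1],
])

```text
clock: 15.32
position: [0.595, 0.169, 0.2694]
tool_rot: [3.141, -0.0, 1.693]
force: [0.4, -0.2, -1.5]
grip_width: 0.0265
finger_force: 59.2
```

Run:
```python
from h import *
for c in("side","top"):
    f=dict(np.load(c+"0.npz"));P=cloud(f);K=f["camera_matrix"];I=f["pixels"]
    def proj(X): q=np.atleast_2d(X)@f["R"].T+f["t"];q=q@K.T;return q[:,:2]/q[:,2:]
    def ray(uv,z):
        d=np.c_[uv,np.ones(len(uv))]@np.linalg.inv(K).T@f["R"];C=-f["R"].T@f["t"]
        return C+d*((z-C[2])/d[:,2])[:,None]
    near=(np.hypot(P[...,0]-.548,P[...,1]+.18)<.13)&(f["depth"]>0)
    fh=P[near&(P[...,2]>.004)&(P[...,2]<.02)&(I.max(-1)>110)];zf=np.median(fh[:,2]) if len(fh) else .01
    m=(near&(I.max(-1)>112)).astype(np.uint8)
    m[:, :]=cv2.morphologyEx(m,cv2.MORPH_OPEN,np.ones((2,2)))
    cs,_=cv2.findContours(m,cv2.RETR_EXTERNAL,cv2.CHAIN_APPROX_NONE);k=max(cs,key=cv2.contourArea)
    h=cv2.convexHull(k)[:,0].astype(float);W=ray(h,zf)
    print(c,"foot z",zf,len(fh),cv2.minAreaRect(W[:,:2].astype(np.float32)*1000))
    # ring: bright
    for th in (150,170):
        m=near&(I.min(-1)>th)&(np.hypot(P[...,0]-.553,P[...,1]+.19)<.038)&(P[...,2]>.07)
        n,l,st,ce=cv2.connectedComponentsWithStats(m.astype(np.uint8),connectivity=8);i=1+st[1:,4].argmax()
        k=np.argwhere(l==i)[:,::-1].astype(np.float32);hh=cv2.convexHull(k)
        e=cv2.fitEllipse(hh);W=P[l==i];print(" ring",st[i],e, "mean",W.mean(0),"@z.09",ray(np.array([e[0]]),.09))
```

```text
side foot z 0.009607119451106417 429 ((564.237060546875, -220.51641845703125), (200.13145446777344, 173.84967041015625), 78.59761047363281)
 ring [354 173  21   7  50] ((363.8216247558594, 176.1849365234375), (4.9308977127075195, 20.79291534423828), 103.05812072753906) mean [ 0.55190381 -0.1783009   0.09270969] @z.09 [[ 0.55306736 -0.18570372  0.09      ]]
 ring [354 173  21   7  38] ((363.85748291015625, 176.0794677734375), (5.148972034454346, 20.18216323852539), 102.52249145507812) mean [ 0.55380591 -0.17489717  0.09431089] @z.09 [[ 0.55316516 -0.18636552  0.09      ]]
top foot z 0.0118842916420106 1018 ((552.6035766601562, -195.6120147705078), (142.58358764648438, 131.8584442138672), 78.05209350585938)
 ring [377 198  21  24 225] ((387.1734313964844, 209.54547119140625), (20.794330596923828, 23.62348747253418), 1.0716603994369507) mean [ 0.55433392 -0.19113372  0.09035231] @z.09 [[ 0.55452053 -0.19191619  0.09      ]]
 ring [377 198  21  24 203] ((387.2845153808594, 209.5318603515625), (20.604883193969727, 23.235843658447266), 5.86190938949585) mean [ 0.55455518 -0.19198541  0.0902224 ] @z.09 [[ 0.55456955 -0.19225293  0.09      ]]
```

```bash
cat >> h.py <<'E'
az=-1.778;L=np.array([.5538,-.1895,.090])
n=np.array([np.sin(.4)*np.cos(az),np.sin(.4)*np.sin(az),np.cos(.4)])
cy=np.array([-np.cos(.4)*np.cos(az),-np.cos(.4)*np.sin(az),np.sin(.4)])
RT=np.stack([cy,np.cross(-n,cy),-n],1);S=L+.1*n
E
python3 - <<'E'
from h import *
s=bot.observe();T=Ro.from_euler("xyz",s["tool_rot"]).as_matrix();p=s["position"]
for c in("side","top"):
    f=grab_frame(c);np.savez(c+"3.npz",**f);P=cloud(f);Q=(P-p)@T;g=f["pixels"].max(-1)
    m=(f["depth"]>0)&(abs(Q[...,0])<.085)&(abs(Q[...,1])<.02)&(abs(Q[...,2]+.004)<.02)
    dk=m&(g<80)
    X=Q[m];print(c,m.sum(),np.percentile(X[:,0],[1,99]) if m.any() else "")
    if dk.sum()>20:
        X=Q[dk];print(" dark",dk.sum(),np.percentile(X,[2,50,98],0).round(4).tolist())
    bx=[np.hstack([f["pixels"]])]
    if c=="side": save("s3",cv2.resize(f["pixels"][110:260,240:400],None,fx=4,fy=4,interpolation=cv2.INTER_CUBIC))
r=Ro.from_matrix(RT).as_euler("xyz");t=S-RT@np.array([0,0,-.0036]);print(t,r,S)
W=[.5458,-.2276,.2694];rel(W,s["tool_rot"]);rel(t,r,W,s["tool_rot"])
E
```

```text
side 376 [-0.06414759  0.06631779]
 dark 281 [[-0.034, -0.0168, -0.0217], [0.0187, -0.0025, -0.0121], [0.0424, 0.0143, 0.0079]]
top 53 [-0.07092349 -0.05631181]
[ 0.54607713 -0.22623695  0.17879028] [ 3.14159265 -0.4         1.36359265] [ 0.54578872 -0.22760887  0.1821061 ]
t [-15.5   -3.87  -0.04] w [-0.01  0.    0.  ]
t [0.05 0.01 3.62] w [-0.43  2.64  2.17]
```

View pics/s3.png

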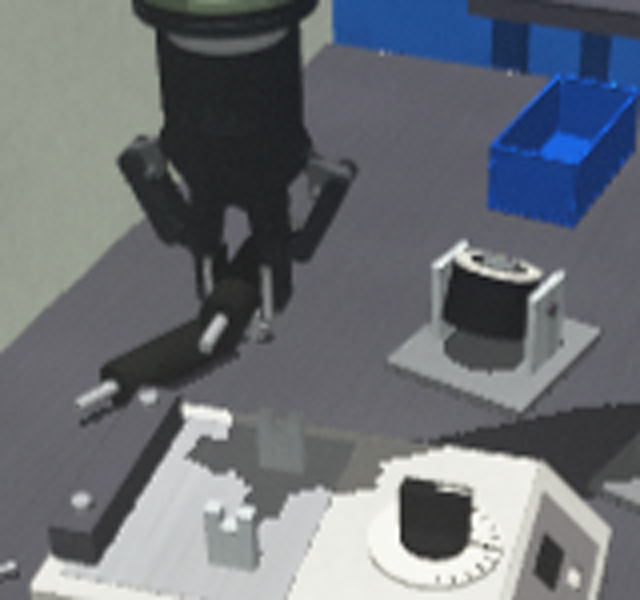

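>>> play_rows([
  [[-0.97,-0.24,0],[0,0,0],1],
  [[-0.97,-0.24,0],[0,0,0],1],
  [[-0.97,-0.24,0],[0,0,0],1],
  [[-0.97,-0.24,0],[0,0,0],1],
  [[-0.97,-0.24,0],[0,0,0],1],
  [[-0.97,-0.24,0],[0,0,0],1],
  [[-0.97,-0.24,0],[0,0,0],1],
  [[-0.97,-0.24,0],[0,0,0],1],
  [[-0.97,-0.24,0],[0,0,0],1],
  [[-0.97,-0.24,0],[0,0,0],1],
  [[-0.97,-0.24,0],[0,0,0],1],
  [[-0.97,-0.24,0],[0,0,0],1],
  [[-0.97,-0.24,0],[0,0,0],1],
  [[-0.97,-0.24,0],[0,0,0],1],
  [[-0.97,-0.24,0],[0,0,0],1],
  [[-0.97,-0.24,0],[0,0,0],1],
  [[0,0,0],[0,0,0],1],
])

```text
clock: 17.55
position: [0.546, -0.2298, 0.2679]
tool_rot: [-3.14, -0.0, 1.69]
force: [-0.4, -0.5, -1.1]
grip_width: 0.0266
finger_force: 59.2
```

>>> play_rows([
  [[0,0,0],[-0.08,0.53,0.43],1],
  [[0,0,0],[-0.08,0.53,0.43],1],
  [[0,0,0],[-0.09,0.53,0.43],1],
  [[0,0,0],[-0.09,0.53,0.44],1],
  [[0,0,0],[-0.09,0.52,0.44],1],
  [[0,0,0],[0,0,0],1],
  [[0,0,0],[0,0,0],1],
])

```text
clock: 18.42
position: [0.5471, -0.227, 0.2689]
tool_rot: [-3.14, -0.398, 1.365]
force: [0.4, -0.4, -1.2]
grip_width: 0.0261
finger_force: 59.1
```

Run:
```python
from h import *
r=Ro.from_matrix(RT).as_euler("xyz");t=S-RT@np.array([0,0,-.0036])
print(bot.observe()["qpos"]);rel(t,r)
```

```text
[ 0.8345187   0.5686646  -0.52009078  1.57543819 -0.13312008  1.13486778
  0.2306992 ]
t [-1.38 -0.04  3.33] w [-0.02  0.01  0.01]
```

>>> play_rows([
  [[-0.28,-0.01,0.67],[0,0,0],1],
  [[-0.28,-0.01,0.67],[0,0,0],1],
  [[-0.28,-0.01,0.67],[0,0,0],1],
  [[-0.27,0,0.66],[0,0,0],1],
  [[-0.27,0,0.66],[0,0,0],1],
  [[0,0,0],[0,0,0],1],
  [[0,0,0],[0,0,0],1],
])

```text
clock: 19.3
position: [0.5464, -0.2272, 0.1793]
tool_rot: [-3.14, -0.399, 1.363]
force: [0.5, 0.4, -1.1]
grip_width: 0.0262
finger_force: 59.1
```

Run:
```python
from h import *
from scipy.optimize import least_squares
r=Ro.from_matrix(RT).as_euler("xyz");t=S-RT@np.array([0,0,-.0036])
rel(t,r)
s=bot.observe();T=Ro.from_euler("xyz",s["tool_rot"]).as_matrix();p=s["position"]
for c in("side","top"):
    f=grab_frame(c);np.savez(c+"4.npz",**f);P=cloud(f);g=f["pixels"].max(-1)
    Q=(P-p)@T;C=(P-S)@RT
    m=(f["depth"]>0)&(abs(Q[...,0])<.085)&(abs(Q[...,1])<.02)&(abs(Q[...,2]+.004)<.022)
    X=Q[m]; 
    if len(X)>10:
        print(c,len(X),"x ext",np.percentile(X[:,0],[1,99]).round(4))
        for lo,hi,rad in((.028,.04,.014),(.048,.066,.004),(-.069,-.057,.0155),(-.055,-.046,.004)):
            k=X[(X[:,0]>lo)&(X[:,0]<hi)]
            if len(k)>4:print(" seg",lo,len(k),k.mean(0).round(4),k[:,2].min().round(4))
    if c=="side":
        K=f["camera_matrix"]
        # bar & head checks
        B=P[(f["depth"]>0)&(np.hypot(P[...,0]-.479,P[...,1]-.158)<.04)&(P[...,2]>.122)&(P[...,2]<.156)]
    else: B=P[(f["depth"]>0)&(np.hypot(P[...,0]-.481,P[...,1]-.155)<.04)&(P[...,2]>.122)&(P[...,2]<.156)]
    w,v=np.linalg.eigh(np.cov(B[:,:2].T));print(c,"bar",len(B),cv2.minAreaRect(B[:,:2].astype(np.float32)*1000),np.arctan(v[1,1]/v[0,1]))
    im=f["pixels"]
    globals()[c]=im
save("f4",np.vstack([cv2.resize(side[100:220,300:500],None,fx=3,fy=2.4),cv2.resize(top[150:275,240:440],None,fx=3,fy=2.4)]))
```

```text
t [ 0.03 -0.02  0.03] w [-0.01  0.01 -0.01]
side 176 x ext [-0.0675  0.0662]
 seg 0.028 43 [ 0.0364 -0.0053 -0.0021] -0.014
 seg 0.048 11 [ 0.0597 -0.0025 -0.0011] -0.0047
 seg -0.069 23 [-0.0617 -0.0103 -0.0021] -0.013
side bar 186 ((479.7246398925781, 156.83154296875), (42.36608123779297, 17.85247802734375), 8.255308151245117) 0.1351773982742723
top 258 x ext [-0.018   0.0646]
 seg 0.028 52 [ 0.0353 -0.0009 -0.0107] -0.0203
 seg 0.048 19 [ 0.0578 -0.0001 -0.0057] -0.0099
top bar 86 ((481.3328857421875, 154.6424102783203), (41.89909362792969, 14.272714614868164), 7.168857097625732) 0.13760060535793994
```

View pics/f4.png

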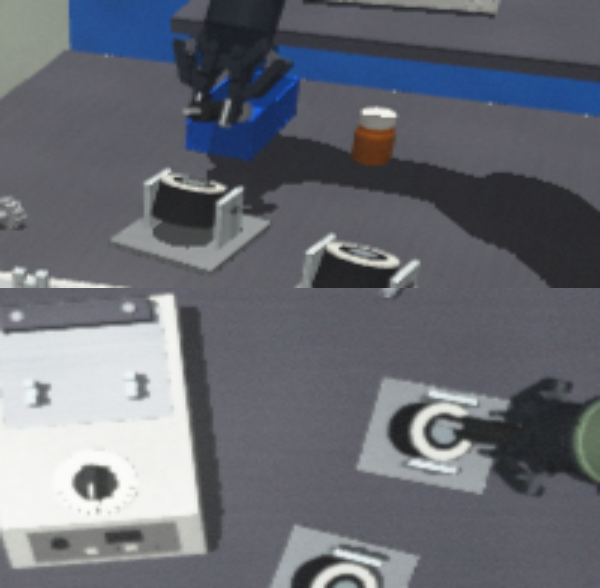

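```bash
python3 -c "
from h import *
print(bot.observe()['qd'].round(4), bot.job_done())"
```

```text
the job is handed in; nothing more can be done
[ 0.0003 -0.0021  0.0017  0.0026  0.002  -0.0028  0.001 ] None
```

I turned the dial to zero (within about 1° of the mark), then lifted the roller from its forks. I handed the job in at about 19.4 s with the arm still holding the roller in front of the right-hand inspection camera, gear end down the slope. By my measurements its sleeve middle is within about 3 mm of the point 100 mm out from the lens. I never went near the bystanders.

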